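Load the freezing bar with specimen chucks in order of size

ROBOT

A 6-joint arm with a two-finger parallel gripper is mounted at the origin on a cart in front of the work surface, level with it; the furniture and walls round the work are solid. World frame = base frame: x ahead of the robot, y to its left, z up, the work surface at z = 0. Lengths are in mm, angles in rad, forces in N, time in s.
With the tool pointing down it reaches from about 275 to 850 mm from the base axis. Payload 5.2 kg.
Tool frame: the origin (TCP) lies at the very end of the fingers, on their centre line; the grasp point (between the pads) lies 19 mm behind it; z points along the fingers, y is the line along which they close (so a half turn about z gives the same grasp; the last joint's range is limited). The gripper opens to 85 mm and grips with 20 to 120 N. Pads are 22 mm wide; open, the fingers measure 114 mm over their backs; the gripper's body (76 mm by 85 mm) begins 54 mm behind the grasp point. The pads swing forward as they close: fully open they stand 13 mm farther back than shut.
Start: joints at [0.98, 0.259, 1.535, -0, 1.348, -0.203], TCP at [207.963, 509.172, 231.31] pointing down, gripper open.
Joint ranges: [-3.14, 3.14], [-0.91, 2.08], [0.19, 2.58], [-1.22, 4.36], [0.22, 2.71], [-3.12, 3.12]. Speed limits (rad/s): [2.57, 2.57, 3.14, 3.14, 3.14, 3.14].

INTERFACE

Orientations are given as a unit quaternion [x, y, z, w].
In Python, from bench import ctrl, solver, cams, finish_job gives the robot as it stands. Calls block until the motion is done:
- ctrl.move_ptp(position, orientation): joint-space move of the TCP to a pose.
- ctrl.movel(position, vel=150, orientation=None, contact_N=None): straight line of the TCP; orientation=None keeps the orientation; vel is the mean speed in mm/s. With contact_N (N) it stops when the force on the tool has changed by that much, and returns True; else False.
- ctrl.goto_joints(angles): joint-space move.
- ctrl.command_gripper(opening, squeeze=None): opening from 0.0 (shut) to 1.0 (fully open); squeeze is the grip in N (None keeps the last); returns when the fingers have stopped.
- ctrl.hold(seconds).
- solver.solve_ik(position, orientation): joint angles nearest the present ones, or None.
- ctrl.read_state(): the state.
- cams.get_image(name): name is "scene" or "top"; returns the picture (420x560x3 uint8, blue, green, red); there is no depth.
- cams.camera_params(name): a dict with "fx", "fy", "cx", "cy" (pixels), "rvec" (rotation vector, rad) and "tvec" (3), from world to camera coordinates, as OpenCV has them. Camera axes: x right, y down, z forward; pixel columns grow to the right and rows downward; lengths in mm; the calibration is good to about 2 mm. A picture is of the moment at which its call begins. camera_params takes no time and is no camera call.
A pose or a line that the arm cannot do raises ctrl.Unreachable and nothing moves.
- finish_job(): hands the job in; it is judged then, once.
The state is a dict: "time": time; "q": joint angles; "qd": joint speeds; "effort": joint torques, N m; "eef_pos": TCP position; "tool_rot": TCP orientation; "force": force on the tool from outside, world axes, zero at the start; "ft_torque": the same for the moment, N m; "opening": opening from 0.0 (shut) to 1.0 (fully open); "grasp_force": force on a finger pad.
Only numpy, scipy, OpenCV 4.12 (cv2) and the standard library are available. Lean on these libraries where they do the work, as an engineer would, in place of code of your own. Each camera call takes 0.05 s, during which the arm holds its last target. There are 200 camera calls.

TASK

Move the four specimen chucks from the white transfer block to the sockets of the freezing bar, one in each socket, in order of size: the largest block needs the most cold, so it goes next to the finned cooling head, then each next smaller one, with the smallest farthest from the head. Put each stem into its socket so that the disc sits upright and fully home on the rim, and set the frozen specimens down without dropping them.

Things in the scene. Friction and masses are not known exactly. Their poses are not given: they have to be found in the camera images.
- chuck_56: largest of four loose chucks: steel disc 56 mm across, 10 mm thick, black line round its rim, white specimen 39 mm across, 20 mm tall fixed on top, stem below it 8 mm across, 18 mm long, tapered tip. Origin: centre of the disc's underside, which rests on a socket's rim; z up along the axis. Starts in any socket of the transfer block. Grip round the disc; its edge overhangs the socket.
- chuck_48: second largest of four loose chucks: steel disc 48 mm across, 10 mm thick, black line round its rim, white specimen 34 mm across, 16 mm tall fixed on top, stem below it 8 mm across, 18 mm long, tapered tip. Origin: centre of the disc's underside, which rests on a socket's rim; z up along the axis. Starts in any socket of the transfer block. Grip round the disc; its edge overhangs the socket.
- chuck_40: second smallest of four loose chucks: steel disc 40 mm across, 10 mm thick, black line round its rim, white specimen 28 mm across, 12 mm tall fixed on top, stem below it 8 mm across, 18 mm long, tapered tip. Origin: centre of the disc's underside, which rests on a socket's rim; z up along the axis. Starts in any socket of the transfer block. Grip round the disc; its edge overhangs the socket.
- chuck_32: smallest of four loose chucks: steel disc 32 mm across, 10 mm thick, black line round its rim, white specimen 22 mm across, 8 mm tall fixed on top, stem below it 8 mm across, 18 mm long, tapered tip. Origin: centre of the disc's underside, which rests on a socket's rim; z up along the axis. Starts in any socket of the transfer block. Grip round the disc; its edge overhangs the socket.
- socket_a: one of four equal sockets 78 mm apart in a row on the fixed aluminium freezing bar (458 x 70 mm, plate top 14 mm above the bench): round post 30 mm across, 24 mm tall, on a 41 mm flange 3 mm thick; hole 27 mm wide at the mouth, 16 mm from 14 mm down, for a stem. Origin: centre of its foot, 24 mm below the rim. x across the bar, y along it. Letters are in no order.
- socket_b: one of four equal sockets 78 mm apart in a row on the fixed aluminium freezing bar (458 x 70 mm, plate top 14 mm above the bench): round post 30 mm across, 24 mm tall, on a 41 mm flange 3 mm thick; hole 27 mm wide at the mouth, 16 mm from 14 mm down, for a stem. Origin: centre of its foot, 24 mm below the rim. x across the bar, y along it. Letters are in no order.
- socket_c: one of four equal sockets 78 mm apart in a row on the fixed aluminium freezing bar (458 x 70 mm, plate top 14 mm above the bench): round post 30 mm across, 24 mm tall, on a 41 mm flange 3 mm thick; hole 27 mm wide at the mouth, 16 mm from 14 mm down, for a stem. Origin: centre of its foot, 24 mm below the rim. x across the bar, y along it. Letters are in no order.
- socket_d: one of four equal sockets 78 mm apart in a row on the fixed aluminium freezing bar (458 x 70 mm, plate top 14 mm above the bench): round post 30 mm across, 24 mm tall, on a 41 mm flange 3 mm thick; hole 27 mm wide at the mouth, 16 mm from 14 mm down, for a stem. Origin: centre of its foot, 24 mm below the rim. x across the bar, y along it. Letters are in no order.
- cooling_head: finned aluminium block with a square black fan on top, fixed on one end of the freezing bar (either end; the other has a low plain black block 12 mm tall): 50 mm along the bar, 56 mm across, top 62 mm above the bench. Origin: centre of its foot on the bar's plate, in line with the sockets, 82 mm from the nearest one's centre. x across the bar, y along it.
- transfer_block: fixed white plastic block 166 mm square, 14 mm thick, wire handle on two sides, four white sockets like the bar's, 84 mm apart in a square parallel to its edges, rims 38 mm above the bench. Origin: centre of its underside, on the bench. A tripod camera stands behind the gap between block and bar, lens 0.6 m ahead of the robot, 0.43 to 0.51 m up: cross in front of it, wrist drawn in.
Not all that is in view belongs to the job. What is shaped like the chuck_40 but red is not meant.

How it is judged:
By the outcome, as a careful person would: the job done as asked, in the order asked, and still so for the second after the job is handed in, with the robot touching nothing.
It also fails if it takes over 104 s, if anything falls off the work surface, if the arm or the gripper's body presses on something with over 40 N, if the wrist force passes 120 N, or if a joint passes its speed limit or range.

## Working session

There is one attempt and no reset: what is moved stays moved. The work goes in short steps, each a Python script; the robot and the scene stay as the last script left them, time stands still between calls to the robot, and variables do not carry over. Pictures are saved under pics/ and viewed, at most 14 in all, crops included, and the job is handed in when it is done.

```bash
mkdir -p pics; ls; python3 - <<'E'
from bench import ctrl, solver, cams, finish_job
import cv2
for n in("scene","top"):
    cv2.imwrite(f"pics/{n}0.png",cams.get_image(n)); print(n,cams.camera_params(n))
s=ctrl.read_state();print({k:s[k] for k in("time","tool_rot","eef_pos","opening")})
E
```

```text
pics
scene {'fx': 457.8815953007726, 'fy': 457.8815953007726, 'cx': 278.77772993233015, 'cy': 208.3168062668222, 'rvec': array([ 1.90459957, -0.80008925,  0.46647913]), 'tvec': array([-391.76017886,  214.34129992, 1196.61373212])}
top {'fx': 535.7803321945203, 'fy': 535.7803321945203, 'cx': 276.42767917014316, 'cy': 214.41095680462035, 'rvec': array([ 2.19857475, -2.02081936,  0.2046883 ]), 'tvec': array([ -41.6779253 ,  567.27592868, 1348.0875919 ])}
{'time': 0.1, 'tool_rot': array([ 1.92701399e-01,  9.81257089e-01, -7.74494929e-04, -3.09449611e-04]), 'eef_pos': array([207.70636061, 508.7458951 , 230.55444191]), 'opening': 1.0028930287860969}
```

View pics/scene0.png

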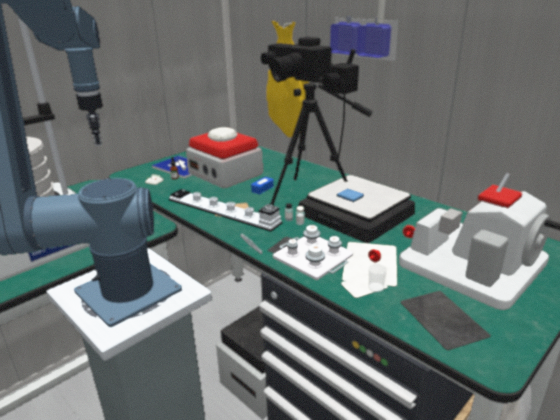

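View pics/top0.png

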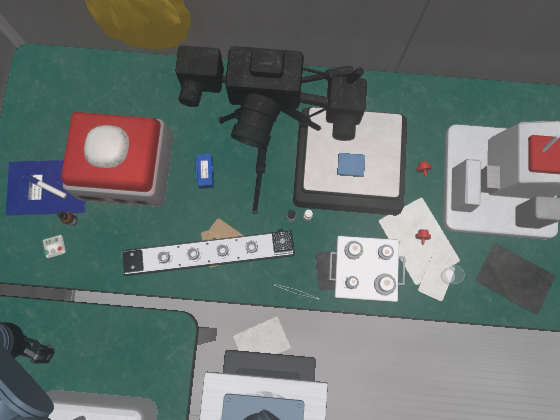

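The top view shows the transfer block near (367,268), with four chucks. The bar runs from (133,261) to the head at (283,242), with sockets at about (164,257), (193,254), (222,250) and (252,246). Next I'll enlarge both regions.

```bash
python3 - <<'E'
import cv2,numpy as np
t=cv2.imread("pics/top0.png");s=cv2.imread("pics/scene0.png")
a=cv2.resize(t[222:307,115:295],None,fx=4.4,fy=4.4,interpolation=cv2.INTER_CUBIC)[:300]
b=cv2.resize(t[228:308,320:415],None,fx=7,fy=7,interpolation=cv2.INTER_CUBIC)
cv2.imwrite("pics/tb.png",b)
c=cv2.resize(s[180:280,165:365],None,fx=4,fy=4,interpolation=cv2.INTER_CUBIC)
cv2.imwrite("pics/sc.png",c);cv2.imwrite("pics/ta.png",a)
E
```

```text
(no output)
```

View pics/tb.png

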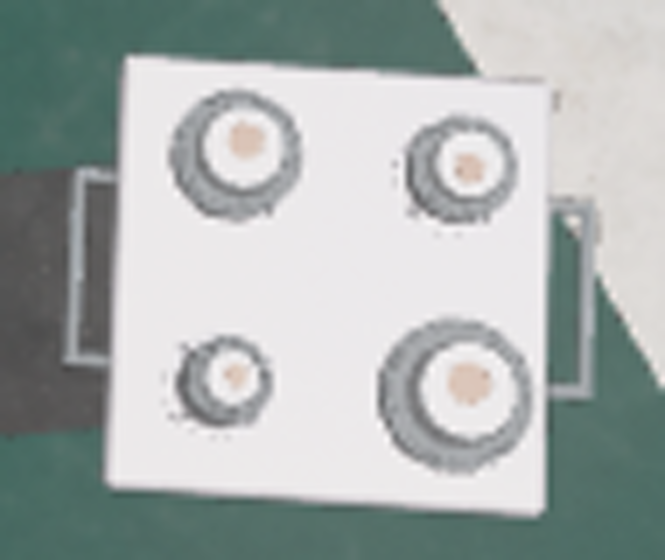

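View pics/sc.png

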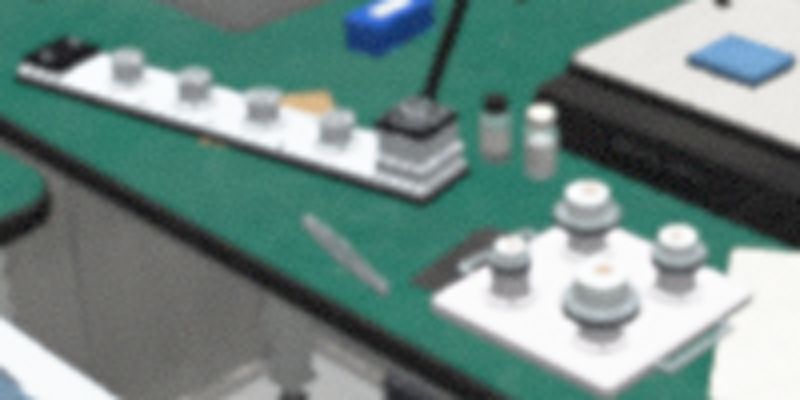

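View pics/ta.png

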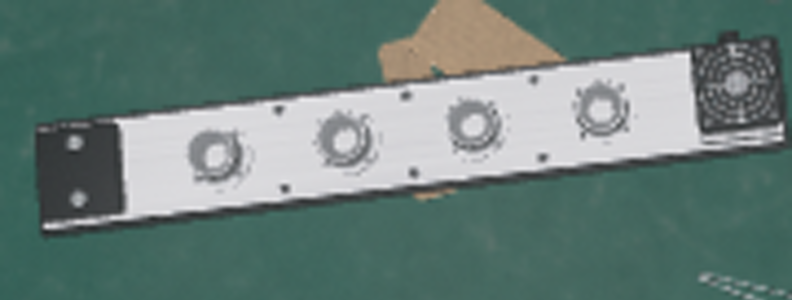

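The crops give a clear layout. In tb, chuck_48 is at (236,155), chuck_40 at (461,170), chuck_32 at (225,381) and chuck_56 at (455,395). In ta, the head is at the right end and the empty sockets are at about (215,155), (344,140), (473,125) and (601,108). Next I'll measure from both views.

```bash
cat >h.py <<'E'
from bench import ctrl, solver, cams, finish_job
import cv2, numpy as np
def cam(n):
    p=cams.camera_params(n);R=cv2.Rodrigues(np.array(p["rvec"]))[0];t=np.array(p["tvec"]).ravel()
    return p,R,t,-R.T@t
def ray(n,uv):
    p,R,t,c=cam(n); d=R.T@np.array([(uv[0]-p["cx"])/p["fx"],(uv[1]-p["cy"])/p["fy"],1]); return c,d/np.linalg.norm(d)
def plane(n,uv,z):
    c,d=ray(n,uv); return c+d*(z-c[2])/d[2]
def proj(n,P):
    p,R,t,c=cam(n); q=R@np.array(P,float)+t; return np.array([p["fx"]*q[0]/q[2]+p["cx"],p["fy"]*q[1]/q[2]+p["cy"]])
def tri(a,b):
    (c1,d1),(c2,d2)=ray("top",a),ray("scene",b)
    s=np.linalg.lstsq(np.c_[d1,-d2],c2-c1,rcond=None)[0]
    p,q=c1+s[0]*d1,c2+s[1]*d2; return (p+q)/2,np.linalg.norm(p-q)
def big(im,x0,y0,w,h,f): return cv2.resize(im[y0:y0+h,x0:x0+w],None,fx=f,fy=f,interpolation=cv2.INTER_CUBIC)
def unc(p,x0,y0,f): return np.array([(p[0]+.5)/f-.5+x0,(p[1]+.5)/f-.5+y0])
E
cat > m.py <<'E'
from h import *
np.set_printoptions(precision=1,suppress=True)
t=cv2.imread("pics/top0.png");s=cv2.imread("pics/scene0.png")
print("cams",cam("top")[3],cam("scene")[3])
f=8
def blobs(im,x0,y0,w,h,lo,hi,amin):
    b=big(im,x0,y0,w,h,f); hs=cv2.cvtColor(b,cv2.COLOR_BGR2HSV)
    m=cv2.inRange(hs,lo,hi); m=cv2.morphologyEx(m,cv2.MORPH_CLOSE,np.ones((7,7)))
    out=[]
    for c in cv2.findContours(m,cv2.RETR_EXTERNAL,cv2.CHAIN_APPROX_NONE)[0]:
        if cv2.contourArea(c)>amin*f*f:
            c=cv2.convexHull(c); M=cv2.moments(c); r=cv2.minAreaRect(c)
            out.append((unc((M["m10"]/M["m00"],M["m01"]/M["m00"]),x0,y0,f),np.array(r[1])/f,cv2.contourArea(c)/f/f))
    return out,m,b
def show(name,r): 
    print(name); [print("  ",*o) for o in r[0]]
d=blobs(t,338,238,60,58,(0,0,60),(180,60,205),40); show("disc top",d)
sp=blobs(t,338,238,60,58,(2,25,150),(25,120,255),3); show("spot top",sp)
ss=blobs(s,284,220,64,45,(0,12,150),(25,120,255),1); show("spot scene",ss)
k=blobs(t,150,235,112,33,(0,0,60),(180,60,195),20); show("socket top",k)
ks=blobs(s,188,190,70,30,(0,0,60),(180,60,190),10); show("socket scene",ks)
w=blobs(t,118,225,176,50,(0,0,205),(180,40,255),500); show("bar white",w)
tb=blobs(t,325,225,85,80,(0,0,205),(180,30,255),500); show("block white",tb)
o=np.zeros((600,800,3),np.uint8)
def put(r,x,y,sc):
    b=r[2].copy(); b[cv2.morphologyEx(r[1],cv2.MORPH_GRADIENT,np.ones((3,3)))>0]=(0,0,255); b=cv2.resize(b,None,fx=sc,fy=sc); b=b[:600-y,:800-x]; o[y:y+b.shape[0],x:x+b.shape[1]]=b
put(k,0,0,.88);put(d,0,250,.7);put(ss,345,250,.7);put(ks,345,420,.8);cv2.imwrite("pics/m.png",o)
E
python3 m.py
```

```text
cams [ 288.1  -17.4 1434.4] [-398.2 -978.8  717.5]
disc top
   [351.1 282.2] [14.3 13.7] 164.375
   [384.5 284.1] [22.5 22.4] 398.671875
   [385.1 252. ] [15.8 16.2] 213.1640625
   [353.2 249.8] [18.7 19.2] 288.609375
spot top
   [353.2 281.1] [2.7 2.5] 5.8203125
   [386.5 282.3] [5.9 5.4] 25.5
   [386.6 251.6] [3.8 3.9] 11.9609375
   [354.6 247.6] [4.6 4.5] 16.9140625
spot scene
   [315.4 246.9] [2.6 4.5] 9.640625
   [333.6 238.4] [1.9 1.8] 2.5625
   [312.1 227. ] [2.2 3.4] 6.15625
socket top
   [217.9 262.1] [ 8.5 83.8] 524.546875
   [164.  257.3] [13.3 13.4] 149.96875
   [193.2 253.9] [15.8 14.1] 173.984375
   [222.5 250.6] [13.8 13.3] 150.125
   [251.3 246.4] [13.4 13.1] 153.8046875
   [203.  240.7] [ 10.8 109.5] 740.171875
socket scene
   [213.3 212.3] [55.7  4.5] 180.265625
   [224.1 203.2] [72.6 13. ] 715.3359375
bar white
   [207.4 252.4] [ 22.5 139.4] 3028.3125
block white
   [373.3 262.8] [73.4 76.8] 5017.734375
```

View pics/m.png

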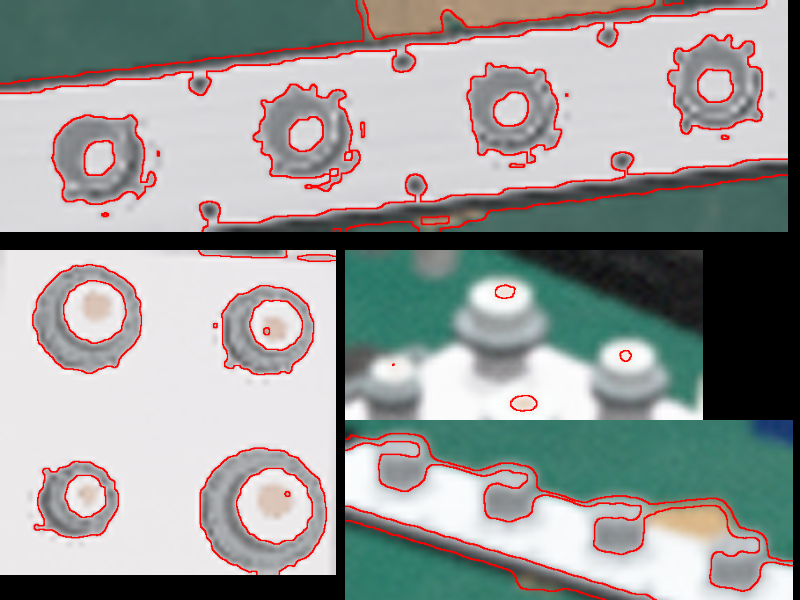

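The masks outline the discs, spots and bar sockets cleanly. In the scene panel of this picture, the socket rim centres are near (404,452), (510,481), (619,512) and (737,546). I'll triangulate and check against the given spacings.

```bash
cat > m2.py <<'E'
from h import *
np.set_printoptions(precision=1,suppress=True)
print("spots: height expected 48+20,16,12")
for n,a,b in (("56",(386.5,282.3),(315.4,246.9)),("48",(354.6,247.6),(312.1,227.)),("40",(386.6,251.6),(333.6,238.4)),("32",(353.2,281.1),(284+(393-345)/5.6,220+(366-250)/5.6))):
    print(n,*tri(a,b))
S=[];D={}
for a,p in (((164,257.3),(404,452)),((193.1,253.8),(510,481)),((222.4,250.4),(619,512)),((251.3,246.5),(737,546))):
    b=(188+(p[0]-345)/6.4,190+(p[1]-420)/6.4); S.append(plane("top",a,36)); print("sock",*tri(a,b),S[-1])
S=np.array(S); print("gaps",np.linalg.norm(np.diff(S,axis=0),axis=1))
t=cv2.imread("pics/top0.png")
# refined discs: circle of known-scale, least-squares on mask edge points
from scipy.optimize import least_squares
f=8;x0,y0=338,238
hs=cv2.cvtColor(big(t,x0,y0,60,58,f),cv2.COLOR_BGR2HSV); m=cv2.inRange(hs,(0,0,60),(180,60,205))
m=cv2.morphologyEx(m,cv2.MORPH_OPEN,np.ones((9,9)))
cs=cv2.findContours(m,cv2.RETR_EXTERNAL,cv2.CHAIN_APPROX_NONE)[0]
for n,g in (("56",(384.5,284.1)),("48",(353.2,249.8)),("40",(385.1,252)),("32",(351.5,282))):
    c=max((c for c in cs if cv2.pointPolygonTest(cv2.convexHull(c),((g[0]-x0)*f,(g[1]-y0)*f),False)>0),key=cv2.contourArea)[:,0].astype(float)
    W=np.array([plane("top",unc(p,x0,y0,f),46)[:2] for p in c[::3]])
    r=least_squares(lambda v:np.hypot(*(W-v[:2]).T)-v[2],[*W.mean(0),20],loss="soft_l1",f_scale=.7).x
    D[n]=r[:2]; print("disc",n,r[:2],"dia",2*r[2])
print({a+b:round(float(np.linalg.norm(D[a]-D[b])),1) for a,b in(("56","40"),("48","40"),("32","48"),("32","56"))})
print("head",plane("top",(283,242),62)," expected", S[3]+(S[3]-S[0])/3/78*82)
E
python3 m2.py
```

```text
spots: height expected 48+20,16,12
56 [ 413.4 -285.6   68.3] 4.047930972744314
48 [ 495.8 -200.7   64.6] 3.778483209234849
40 [ 493.1 -284.1   60.3] 3.7523644375095224
32 [ 410.3 -203.    55.6] 4.178955880464905
sock [433.1 291.4  35.2] 2.312275219986696 [434.  290.5  36. ]
sock [449.  216.   35.9] 1.4640500966179333 [449.6 215.6  36. ]
sock [464.1 140.4  36.8] 2.081314485666876 [465.  139.9  36. ]
sock [481.1  65.6  35.8] 1.41232411619822 [481.7  65.2  36. ]
gaps [76.5 77.2 76.6]
disc 56 [ 412.  -286.5] dia 57.4109807191345
disc 48 [ 494.2 -201.1] dia 49.691220309302636
disc 40 [ 495.7 -284.6] dia 42.16520317948993
disc 32 [ 409.6 -201.4] dia 35.662738812846335
{'5640': 83.7, '4840': 83.5, '3248': 84.6, '3256': 85.1}
head [496.7 -17.   62. ]  expected [498.4 -13.8  36. ]
```

Everything agrees with the text. Spot heights are 68/65/60/56 mm against 68/64/60/56, discs are 84 mm apart, socket rims are about 36–38 mm high, and the head lies where expected. Next I'll fuse the two views and move the first chuck.

```bash
cat > act.py <<'E'
from h import *
np.set_printoptions(precision=1,suppress=True)
# average of the views: add (tri - top-only) shift found on the spots / rims
def sh(a,b): p=tri(a,b)[0]; return (p-plane("top",a,p[2]))[:2]
shb=np.mean([sh((386.5,282.3),(315.4,246.9)),sh((354.6,247.6),(312.1,227.)),sh((386.6,251.6),(333.6,238.4))],axis=0)
D={"56":(412.,-286.5),"48":(494.2,-201.1),"40":(495.7,-284.6),"32":(409.6,-201.4)}
c=np.mean(list(D.values()),0); sx=np.subtract(D["40"],D["56"])+np.subtract(D["48"],D["32"]); u=sx/np.linalg.norm(sx); v=np.array([-u[1],u[0]])
sg={"56":(-1,-1),"48":(1,1),"40":(1,-1),"32":(-1,1)}
C={k:c+42*(a*u+b*v)+shb for k,(a,b) in sg.items()}          # exact 84 mm square, best fit
T=np.array([plane("top",a,38)[:2] for a in ((164,257.3),(193.1,253.8),(222.4,250.4),(251.3,246.5))])+[-.7,.7]
e=(T[3]-T[0])/np.linalg.norm(T[3]-T[0])
S=dict(zip(("32","40","48","56"),[T.mean(0)+78*k*e for k in(-1.5,-.5,.5,1.5)]))
abar=np.arctan2(e[0],-e[1]); ab=np.arctan2(u[1],u[0])
YAW={"56":ab+np.pi/4,"48":ab+np.pi/4,"40":ab-np.pi/4,"32":ab-np.pi/4}
def quat(a):
    q0=np.array([np.cos(a/2+np.pi/4+0),np.sin(a/2+np.pi/4),0,0]) # y-tool=(cos a,sin a)
    return q0
OPEN={"56":.9,"48":.8,"40":.72,"32":.62}; B={"56":7,"48":5.5,"40":4.4,"32":3.3}
def job(n):
    zg=43-19-B[n]; q=quat(YAW[n]); p=C[n]; zh=zg+100; s=S[n]; qb=quat(abar)
    ctrl.command_gripper(OPEN[n],60)
    ctrl.move_ptp([*p,zh],q)
    print("pick down contact",ctrl.movel([*p,zg],vel=120,contact_N=12),ctrl.read_state()["eef_pos"]-[*p,zg])
    ctrl.command_gripper(0,60)
    st=ctrl.read_state(); print("grip",st["opening"]*85,st["grasp_force"],st["force"])
    ctrl.movel([*p,zh],vel=100); st=ctrl.read_state(); print("lift",st["opening"]*85,st["grasp_force"],st["force"],st["time"])
    ctrl.move_ptp([395,-40,zh],qb); ctrl.move_ptp([*s,zh-30],qb)
    ctrl.movel([*s,zg+24],vel=100)
    hit=ctrl.movel([*s,zg-3],vel=25,contact_N=6); st=ctrl.read_state()
    print("place contact",hit,"z above nominal",st["eef_pos"][2]-zg,st["force"]); return zg,zh,s
def release(n,zh):
    s=S[n]; ctrl.command_gripper(OPEN[n]); ctrl.movel([*s,zh],vel=150); print("t",ctrl.read_state()["time"])
def run(n):
    zg,zh,s=job(n)
    if abs(ctrl.read_state()["eef_pos"][2]-zg)<3.5: release(n,zh)
    else: print("NOT HOME")
E
python3 - <<'E'
from act import *
print(shb,C,S,abar,ab)
from scipy.spatial.transform import Rotation as R
print(R.from_quat(quat(abar)).as_matrix())
# start well clear: via-point low over the bar side
ctrl.move_ptp([330,200,200],quat(abar)); ctrl.move_ptp([395,-40,160],quat(abar))
run("56")
cv2.imwrite("pics/top1.png",cams.get_image("top"))
E
```

```text
[-1.4  1.4] {'56': array([ 410. , -284.6]), '48': array([ 492.9, -199.5]), '40': array([ 494. , -283.5]), '32': array([ 408.9, -200.6])} {'32': array([432.4, 292.7]), '40': array([448.6, 216.4]), '48': array([464.7, 140.1]), '56': array([480.8,  63.8])} 0.20845913111490857 0.013071150950181682
[[-0.2  1.   0. ]
 [ 1.   0.2  0. ]
 [ 0.   0.  -1. ]]
pick down contact False [ 0.5 -0.2  0.6]
grip 53.929321782386005 61.86392784118652 [-0.4  0.8  4.4]
lift 53.52494929054815 63.17770600318909 [ 0.2  0.7 -1.1] 6.0667
place contact True z above nominal 1.0821143602114809 [-1.  -0.4  6.8]
t 10.2917
```

```bash
python3 - <<'E'
from act import *
s=cams.get_image("scene");t=cv2.imread("pics/top1.png")
o=np.zeros((600,800,3),np.uint8)
o[:300]=big(s,165,180,200,75,4); o[300:]=big(t,200,215,200,75,4)
cv2.imwrite("pics/c1.png",o)
E
```

```text
(no output)
```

View pics/c1.png

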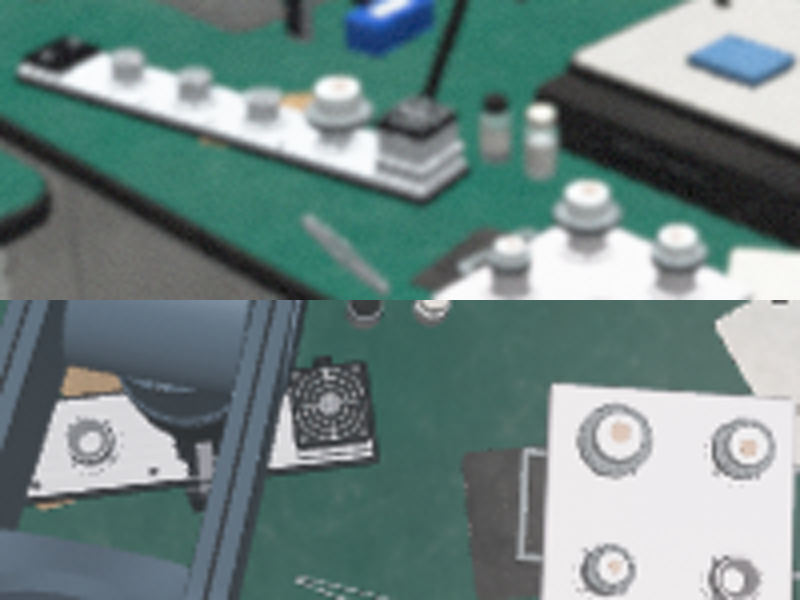

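The scene panel shows chuck_56 upright on the socket beside the head, with its disc at about (340,105). The other chucks are undisturbed. I'll carry on with the other three, going back through the via-point each time and stopping if a grasp or fit looks off.

```bash
python3 - <<'E'
from act import *
for n in("48","40","32"):
    print(n); ctrl.move_ptp([395,-40,130],quat(abar))
    zg,zh,s=job(n); st=ctrl.read_state(); 
    if abs(st["eef_pos"][2]-zg)>3.5 or st["opening"]*85<int(n)-5: print("CHECK"); break
    release(n,zh)
else:
    ctrl.move_ptp([250,-200,260],quat(0))
cv2.imwrite("pics/top2.png",cams.get_image("top"));s=cams.get_image("scene");t=cv2.imread("pics/top2.png")
o=np.zeros((600,800,3),np.uint8)
o[:300]=big(s,165,180,160,60,5); o[300:]=big(t,135,225,160,60,5)
cv2.imwrite("pics/c2.png",o)
E
```

```text
48
pick down contact False [ 0.5 -0.1  0.7]
grip 45.9185686290768 60.448336601257324 [-1.1  0.9  6. ]
lift 45.9883068902555 61.3590931892395 [ 1.1  0.1 -0.6] 14.4917
place contact True z above nominal 1.0795823810836538 [-0.9  0.2  6.4]
t 18.7083
40
pick down contact False [ 0.5 -0.3  0.7]
grip 37.50145737661876 59.39889192581177 [-0.7  1.4  5.4]
lift 37.692954889260186 60.09025812149048 [-0.4 -0.2 -1.3] 23.2417
place contact True z above nominal 1.1163736782142628 [-1.  -0.4  6.3]
t 27.9333
32
pick down contact False [0.5 0.  0.5]
grip 29.305307699773063 58.744030594825745 [0.6 0.9 5.6]
lift 29.63859141366451 59.1714084148407 [-0.3  1.  -0.6] 32.375
place contact True z above nominal 0.8375460741272498 [-0.1 -0.   5.1]
t 36.9667
```

View pics/c2.png

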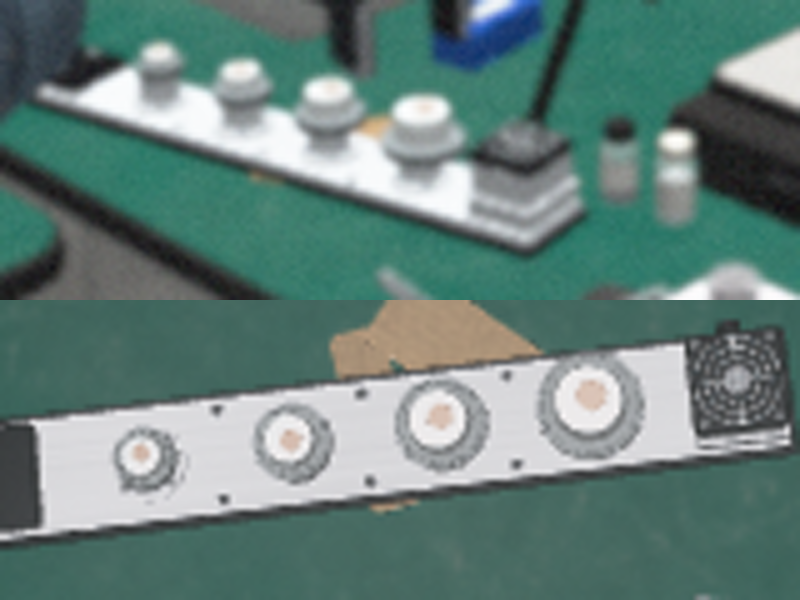

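Both views show all four chucks upright and in order: 56 beside the head at (591,395), then 48 at (440,415), 40 at (291,440), and 32 farthest away at (141,452). I'll do a last height check on the specimen spots, then hand in.

```bash
python3 - <<'E'
from act import *
for n,a,b in(("56",(591,395),(423,106)),("48",(440,415),(327,91)),("40",(291,440),(240,71)),("32",(141,452),(159,49))):
    p,g=tri(unc((a[0],a[1]-300),135,225,5),unc(b,165,180,5)); print(n,p,g,p[:2]-S[n])
E
```

```text
56 [482.6  61.8  69.6] 5.638352311947611 [ 1.7 -2. ]
48 [465.8 139.6  61.6] 7.972477187237437 [ 1.1 -0.5]
40 [447.7 214.5  59.1] 5.5270216184909815 [-0.9 -1.9]
32 [434.9 291.6  56.6] 6.3436014084521615 [ 2.5 -1.1]
```

Spot heights are about 70/62/59/57 mm against 68/64/60/56 when seated, within the error of picking by eye, so all four chucks are home.

```bash
python3 -c "
from bench import *
print(finish_job())"
```

```text
the job is handed in; nothing more can be done
None
```

I handed the job in after about 40 s of robot time: all four chucks look upright and seated on the freezing bar in both camera views, 56, 48, 40, 32 outward from the cooling head; no verdict was returned.

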